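# Set a carrier plate square in the inspection fixture and close the jaw on it

## Robot

A 6-joint arm with a two-finger parallel gripper is mounted at the origin on a cart in front of the work surface, level with it; the furniture and walls round the work are solid. World frame = base frame: x ahead of the robot, y to its left, z up, the work surface at z = 0. Lengths are in m, angles in rad, forces in N, time in s.
With the tool pointing down it reaches from about 0.225 to 0.875 m from the base axis. Payload 3.4 kg.
Tool frame: the origin (TCP) lies between the finger pads; the fingertips stand 25 mm ahead of it and the grasp point (between the pads) lies 6 mm ahead of it (nose_length is the z of the fingertips in the tool frame, in m); z points along the fingers, y is the line along which they close (so a half turn about z gives the same grasp; the last joint's range is limited). The gripper opens to 85 mm and grips with 20 to 120 N. Pads are 22 mm wide; open, the fingers measure 114 mm over their backs; the gripper's body (76 mm by 85 mm) begins 54 mm behind the grasp point. The pads swing forward as they close: fully open they stand 13 mm farther back than shut.
Start: joints at [-1.405, 0.276, 1.505, -0, 1.361, -0.121], TCP at [0.163, -0.552, 0.235] pointing down, gripper open.
Joint ranges: [-2.89, 2.89], [-0.75, 2.08], [0.22, 2.7], [-1.18, 4.32], [0.11, 2.71], [-2.7, 2.7]. Speed limits (rad/s): [2.57, 2.57, 3.14, 3.14, 3.14, 3.14].

## Interface

Orientations are given as a rotation vector (axis times angle).
In Python, from cell import sense, capture, camera_model, finish_job, nose_length gives the robot as it stands.
- The arm moves only by the tool jog_arm, never from a script. Its argument "deltas" is text: rows parted by semicolons, each of 7 numbers parted by spaces: the turn, a rotation vector about the tool's x, y, z as a fraction of full scale, then the shift along the tool's x, y, z as a fraction of full scale, then the opening, from 0 (shut) to 1 (fully open). In form: rx ry rz dx dy dz hand; .... A call has 1 to 20 rows; each row is the pose to reach, as a shift and turn from the pose commanded when the call began, along the tool's axes at that moment, turning the shorter way round; what a row does not reach only later rows make up. Full scale, the value 1, is 0.5 m for a shift and 180 degrees for a turn. A row lasts 1/12 s, in which the tool goes at most 41.7 mm and 7.16 degrees, less where a joint would pass 70% of its speed; a pose out of reach is approached as far as the arm can. A call with a number of a shift or a turn outside -1 to 1 is refused whole. A call with a gripper value outside its range is refused whole. The fingers move at their own pace and stop on an object; the grip force is fixed at half the most. Time passes only in rows, so rows that repeat a pose let the fingers close. It gives the time, the measured TCP pose, the force, the opening and the grip force at its end, in the units of the state.
- sense(): the state, without advancing time (a new reading comes with each control period).
- capture(name): name is "side" or "top"; returns the picture (400x640x3 uint8, blue, green, red); there is no depth.
- camera_model(name): a dict with "vertical_fov" (degrees; the focal length in pixels is half the picture's height over the tangent of half this angle, whatever the lens; pixels are square), "cx", "cy" (the principal point, pixels), "R" (3x3) and "t" (3): a world point X has camera coordinates R X + t. Camera axes: x right, y down, z forward; pixel columns grow to the right and rows downward; lengths in m; the calibration is good to about 2 mm. A picture is of the moment at which its call begins. camera_model takes no time and is no camera call.
- finish_job(): hands the job in; it is judged then, once.
The state is a dict: "time_s": time; "q": joint angles; "qvel": joint speeds; "effort": joint torques, N m; "tool_pos": TCP position; "ee_rot": TCP orientation; "contact_force": force on the tool from outside, world axes, zero at the start; "wrist_torque": the same for the moment, N m; "width": finger opening in m; "grip_force": force on a finger pad.
Only numpy, scipy, OpenCV 4.12 (cv2) and the standard library are available. Lean on these libraries where they do the work, as an engineer would, in place of code of your own. Each camera call takes 0.05 s, during which the arm holds its last target. There are 200 camera calls.

## Task

Take the blue carrier plate by its black rib off the sloping rack and lay it flat on the bed of the inspection fixture, rib crossing from the sliding jaw to the fixed jaw; while you still hold it, slide it along the bed until it bears gently against the brass end stop, which is locked at a setting that you must feel for. Then let go and slide the jaw with the red post shut on the plate until it presses it gently but firmly against the fixed jaw, so that the plate sits flat, square and touching both the fixed jaw and the end stop, and leave everything else where it stands.

Things in the scene. Friction and masses are not known exactly. Their poses are not given: they have to be found in the camera images.
- plate: Loose blue carrier plate, 70 (x) x 112 (y) x 10 mm (z), 0.2 to 0.42 kg. Origin: centre of its underside. A black grip rib stands on the middle of its top: 40 mm along x, 14 mm thick in y, from z = 10 to z = 40 mm. It starts on the rack, sloping 35 degrees, its +x edge uphill, its z axis leaning towards the robot.
- rack: Fixed grey sloping rack, 95 x 112 mm and 67 mm high; origin under the middle of its foot, on the bench; it faces -x. Its board slopes up towards its +x at 35 degrees, with a low lip at the foot on which the plate rests. A microscope stands close beyond rack and fixture: pull the arm in before swinging it across.
- fixture: Fixed aluminium fixture, 130 (x) x 148 (y) mm, origin under its centre on the bench; flat bed at z = 32 mm. A steel fixed jaw at the far end stands 8 mm above the bed, its face (looking to -x) at x = +50 mm, y -45 to +45 mm. The plate seated has its origin at x = 15, z = 32 mm in this frame and y given by the end stop, its axes parallel to the fixture's (a half turn does no harm).
- jaw: Sliding steel jaw, 60 mm wide, 8 mm above the bed, with a red post 14 x 14 mm rising to 38 mm above the bed. Origin: at bed height, middle of its pressing face (looks to the fixture's +x); the post's axis is 8 mm behind (-x). Slides along the fixture's x; 3 N of friction holds it. Starts open, face at x = -48 to -38 mm in the fixture's frame; shut on the seated plate it is at x = -20 mm.
- tape: Roll of green tape, 84 mm across, a bystander behind the tote
- tin: Round grey tin, 64 mm across, 28 mm high, a bystander
- driver: Blue screwdriver, 176 mm, a bystander behind the tote
- loupe: Black loupe, a short round tube 34 mm across, 21 mm high, a bystander in front of the rack and the fixture
- stop_slot (a point): Middle of the setting range of the brass end stop, at bed height (fixture x = 15, y = 56 mm). The stop, 28 mm wide (x), 12 mm thick, 8 mm above the bed, is locked with its face (looking to the fixture's -y) somewhere from 6 mm before to 6 mm beyond this point along y; where is not reported: feel for it. Seated, the plate's origin is 56 mm before the face.

How it is judged:
On the way, in this order (a step that is already met when the one before it is completed fails the run):
1. the plate lies flat on the bed and, still held, bears against the end stop with more than 2 N (angle between plate's own z axis and vertical below 0.05 rad and z of plate in the frame of fixture below 0.035 m and x of plate in the frame of fixture above -0.015 m and contact force between plate and end_stop_c0 above 2 N and contact force between the fingers and plate above 0.5 N), for 0.1 s.
2. the sliding jaw presses the plate with more than 4 N, the plate being against the end stop to 2 mm (contact force between jaw and plate above 4 N and horizontal distance between end_stop_c0 and plate below 0.064 m and x of plate in the frame of fixture above 0.0132 m), for 0.1 s.
At the end, for the whole second after the job is handed in: The plate lies at rest, flat on the bed (2 mm, 0.03 rad) and square to the fixture (0.03 rad), within 1.8 mm of its seat against the fixed jaw and within 2 mm of the end stop; the sliding jaw is shut on it to 1.8 mm (x of plate in the frame of fixture between 0.0132 and 0.0168 m and horizontal distance between end_stop_c0 and plate between 0.06 and 0.064 m and z of plate in the frame of fixture between 0.03 and 0.034 m and angle between plate's own z axis and vertical below 0.03 rad and angle between the x axis of plate and the x axis of fixture, either way round below 0.03 rad and x of jaw in the frame of fixture above -0.0218 m and linear speed of plate below 0.01 m/s); the robot touches nothing.
It fails at once if the plate is pressed on the end stop with more than 40 N (contact force between plate and end_stop_c0 above 40 N).
It fails at once if the jaw squeezes the plate with more than 40 N (contact force between jaw and plate above 40 N).
It fails at once if the plate is dropped or slammed on the fixture (more than 120 N) (contact force between plate and fixture above 120 N).
It fails at once if a bystander is moved by more than 20 mm (distance of any of tape, tin, driver, loupe from where it was at the start of the episode above 0.02 m).
It fails at once if the end stop is shoved out of its setting by more than 3 mm (distance of end_stop_c0 from where it was at the start of the episode above 0.003 m).
It also fails if it takes over 58 s, if anything falls off the work surface, if the arm or the gripper's body presses on something with over 40 N, if the wrist force passes 120 N, or if a joint passes its speed limit or range.

## Working session

There is one attempt and no reset: what is moved stays moved. The work goes in short steps, Python scripts to look and compute and a tool call to move; the robot and the scene stay as the last step left them, time stands still between calls to the robot, and variables do not carry over. Pictures are saved under pics/ and viewed, at most 10 in all, crops included, and the job is handed in when it is done.

Besides the shell and the picture viewer there is one more tool, called as name(argument=value, ...) on one line, values as JSON. jog_arm: Moves the arm, as the interface text tells. Shift numbers are shares of 0.5 m and turn numbers shares of 180 degrees, none past 1 either way. Its arguments: {"type":"object","properties":{"deltas":{"type":"string"}},"required":["deltas"]}

```bash
ls; mkdir -p pics; python3 - <<'E'
from cell import *
import cv2
for n in("side","top"):
    cv2.imwrite(f"pics/{n}0.png",capture(n)); m=camera_model(n); print(n,m)
print(sense(),nose_length)
E
```

```text
pics
side {'vertical_fov': 47.0233038341064, 'cx': 318.312377551796, 'cy': 204.01388555006702, 'R': array([[-0.88934551, -0.45709864, -0.01119791],
       [-0.21744923,  0.44436599, -0.86905391],
       [ 0.40221933, -0.77045422, -0.49459065]]), 't': array([0.53876987, 0.09594181, 0.8515993 ])}
top {'vertical_fov': 43.60649625859368, 'cx': 319.90724512949555, 'cy': 203.5143155192901, 'R': array([[ 0.01140894, -0.99992843, -0.0036022 ],
       [-0.98623014, -0.01065811, -0.16503492],
       [ 0.16498471,  0.00543547, -0.98628115]]), 't': array([0.12732035, 0.57532143, 1.07464903])}
{'time_s': 0.1, 'q': array([-1.40499815e+00,  2.76539383e-01,  1.50599657e+00, -2.75780550e-06,
        1.36068853e+00, -1.20972863e-01]), 'qvel': array([-0.00053667,  0.00086158, -0.00388687, -0.00082151,  0.00086627,
        0.0002399 ]), 'effort': array([ 1.77231817e-03, -4.17701232e+01, -2.46404779e+01, -1.04214866e-04,
        5.80147360e-03,  1.17317850e-05]), 'tool_pos': array([ 0.16257596, -0.55106479,  0.23462582]), 'ee_rot': array([-3.10773856e+00, -4.48684743e-01,  6.16475330e-05]), 'contact_force': array([-0.11120737,  0.61456703,  1.02824658]), 'wrist_torque': array([-0.00843131, -0.06900246,  0.00530734]), 'grip_force': 0.0, 'width': 0.08534347969493758} 0.025
```

View pics/side0.png

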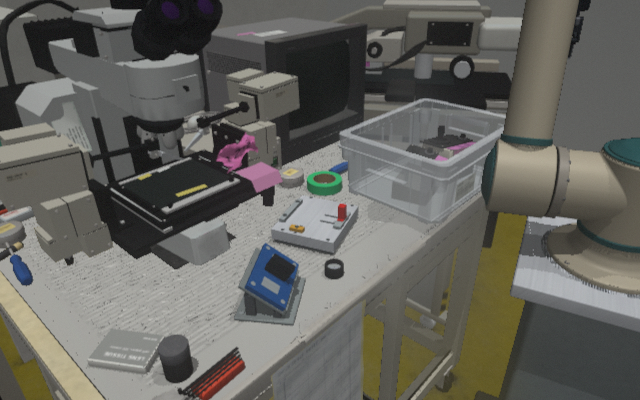

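View pics/top0.png

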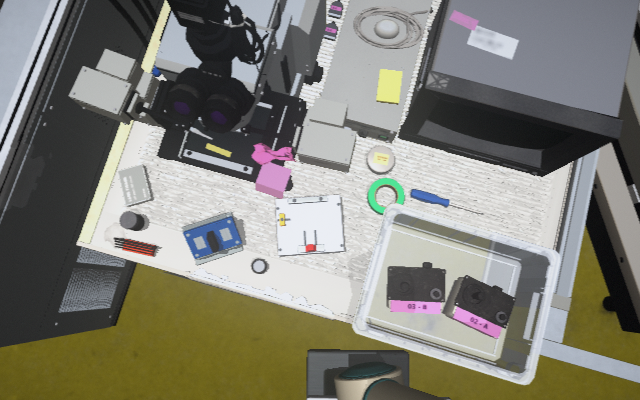

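```bash
python3 - <<'E'
import cv2,numpy as np
a=cv2.imread("pics/top0.png")[185:285,170:360]; b=cv2.imread("pics/side0.png")[190:330,225:365]
cv2.imwrite("pics/c1.png",cv2.resize(a,None,fx=4.2,fy=4.2,interpolation=cv2.INTER_CUBIC))
cv2.imwrite("pics/c2.png",cv2.resize(b,None,fx=4.2,fy=4.2,interpolation=cv2.INTER_CUBIC))
E
```

```text
(no output)
```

View pics/c1.png

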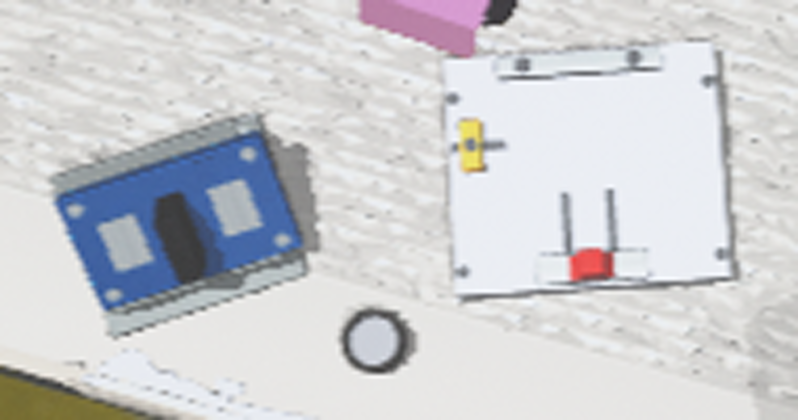

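View pics/c2.png

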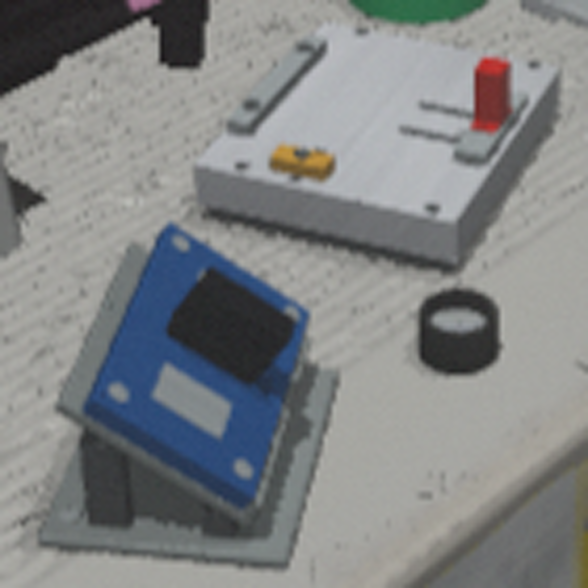

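```bash
cat > h.py <<'E'
import cv2,numpy as np
from cell import *
def ray(n,p):
    m=camera_model(n); f=200/np.tan(np.radians(m["vertical_fov"])/2)
    d=m["R"].T@np.array([(p[0]-m["cx"])/f,(p[1]-m["cy"])/f,1]); return -m["R"].T@m["t"],d/np.linalg.norm(d)
def plane(n,p,z):
    o,d=ray(n,p); return o+d*(z-o[2])/d[2]
def tri(p,q):
    A=[];b=[];
    for n,u in(("top",p),("side",q)):
        o,d=ray(n,u); P=np.eye(3)-np.outer(d,d); A.append(P); b.append(P@o)
    X=np.linalg.lstsq(np.vstack(A),np.hstack(b),rcond=None)[0]
    return X,[np.linalg.norm(np.cross(X-ray(n,u)[0],ray(n,u)[1])) for n,u in(("top",p),("side",q))]
def proj(n,X):
    m=camera_model(n); f=200/np.tan(np.radians(m["vertical_fov"])/2); c=m["R"]@X+m["t"]
    return np.array([m["cx"],m["cy"]])+f*c[:2]/c[2]
E
python3 - <<'E'
from h import *
np.set_printoptions(precision=4,suppress=True)
I={n:cv2.imread(f"pics/{n}0.png") for n in("top","side")}
O={"top":(170,185),"side":(225,190)}
seed={"top":[(75,210),(248,153),(283,240),(113,295)],"side":[(118,391),(180,243),(290,313),(243,467)]}
P={}
for n in I:
    g=I[n].astype(float); P[n]=[]
    for s in seed[n]:
        c=np.array(s)/4.2+O[n]
        for k in range(6):
            x,y=np.meshgrid(np.arange(int(c[0])-3,int(c[0])+5),np.arange(int(c[1])-3,int(c[1])+5))
            w=np.clip(g[y,x,2]-105,0,None)*(np.hypot(x-c[0],y-c[1])<2.6)
            c=np.array([(w*x).sum(),(w*y).sum()])/w.sum()
        P[n].append(c)
X=[]
for p,q in zip(P["top"],P["side"]):
    x,e=tri(p,q); X.append(x); print("dot",p,q,x,e)
X=np.array(X); print("centre",X.mean(0))
u=(X[0]+X[1]-X[2]-X[3]); v=X[0]+X[3]-X[1]-X[2]
print("sizes",np.linalg.norm(u)/2,np.linalg.norm(v)/2); u/=np.linalg.norm(u); v/=np.linalg.norm(v); print("x",u,"y",v,"z",np.cross(u,v), u@v)
print("slope",np.degrees(np.arcsin(u[2])),"yaw",np.degrees(np.arctan2(-v[0],v[1])))
# fixture
for n in I:
    hsv=cv2.cvtColor(I[n],cv2.COLOR_BGR2HSV)
    for nm,m in(("red",((hsv[...,0]<8)|(hsv[...,0]>172))&(hsv[...,1]>150)),("brass",(abs(hsv[...,0].astype(int)-24)<10)&(hsv[...,1]>110))):
        m=m.astype(np.uint8); x0,y0=O[n]; mm=np.zeros_like(m)
        xs=(270,350) if n=="top" else (265,365); ys=(190,260) if n=="top" else (190,250)
        mm[ys[0]:ys[1],xs[0]:xs[1]]=m[ys[0]:ys[1],xs[0]:xs[1]]
        c=cv2.findContours(mm,cv2.RETR_EXTERNAL,cv2.CHAIN_APPROX_NONE)[0]; c=max(c,key=cv2.contourArea)
        print(n,nm,cv2.minAreaRect(c),c.min((0,1)),c.max((0,1)))
def cr(n,p): return np.array(p)/4.2+np.array(O[n])+(0.5/4.2-0.5)
ft=[(443,58),(717,40),(738,277),(458,298)]; fs=[(197,165),(330,28),(560,70),(460,222)]
# order top: +y far, -y far, -y near, +y near ; side:same
for p,q in zip(ft,fs):
    x,e=tri(cr("top",p),cr("side",q)); print("fix",x,e,plane("top",cr("top",p),.032),plane("side",cr("side",q),.032))
E
```

```text
dot [187.396  234.6416] [252.6108 282.9135] [0.4989 0.4232 0.0648] [np.float64(0.00012624734121471462), np.float64(0.00012624734121392575)]
dot [228.5346 221.1883] [267.7642 247.5094] [0.5293 0.3341 0.0644] [np.float64(0.0002090196029907152), np.float64(0.00020901960299050736)]
dot [236.7875 241.7075] [297.0204 260.7382] [0.4849 0.3175 0.0407] [np.float64(0.0018830938189275093), np.float64(0.0018830938189277491)]
dot [196.5177 254.7399] [282.3204 301.1326] [0.4572 0.4087 0.0338] [np.float64(0.0001369419860709368), np.float64(0.00013694198607099768)]
centre [0.4926 0.3709 0.051 ]
sizes 0.053358115591856374 0.09470742981490908
x [0.8075 0.2916 0.5127] y [-0.3071  0.9511 -0.0344] z [-0.4976 -0.1297  0.8576] 0.011652568686766413
slope 30.843669255267375 yaw 17.896409014759282
top red ((309.6346130371094, 247.17306518554688), (4.9029035568237305, 7.0601806640625), 78.69007110595703) [306 245] [313 250]
top brass ((282.0, 222.5), (4.0, 5.0), 0.0) [280 220] [284 225]
side red ((341.1176452636719, 206.02940368652344), (4.630461692810059, 7.71743631362915), 59.03623962402344) [338 204] [345 210]
side brass ((296.40997314453125, 228.12997436523438), (13.293608665466309, 5.515432834625244), 8.130102157592773) [290 225] [303 231]
fix [0.587  0.2361 0.0289] [np.float64(0.0008264649884255842), np.float64(0.0008264649884262781)] [0.5872 0.2362 0.032 ] [0.5834 0.24   0.032 ]
fix [0.5994 0.0867 0.0245] [np.float64(0.000863286010028215), np.float64(0.0008632860100272102)] [0.5988 0.0874 0.032 ] [0.5917 0.0985 0.032 ]
fix [0.4715 0.0756 0.0254] [np.float64(0.0009132548187281079), np.float64(0.0009132548187272025)] [0.4702 0.0756 0.032 ] [0.4682 0.0864 0.032 ]
fix [0.4573 0.2249 0.0294] [np.float64(0.00024611698655960604), np.float64(0.00024611698655897796)] [0.4573 0.2248 0.032 ] [0.4554 0.2283 0.032 ]
```

```bash
cat >> h.py <<'E'
from scipy.spatial.transform import Rotation as Rn
def pose(yaw,tilt,p):  # tool x uphill at yaw, raised by tilt; tool z = -plate z
    R=Rn.from_euler("ZY",[yaw,-tilt],degrees=True)*Rn.from_euler("x",180,degrees=True); return R,np.array(p)
def show(*gs):
    s=sense(); R0=Rn.from_rotvec(s["ee_rot"]); p0=s["tool_pos"]
    for R,p in gs:
        print("%.4f %.4f %.4f %.4f %.4f %.4f"%(*(R0.inv()*R).as_rotvec()/np.pi,*R0.inv().apply(p-p0)/.5), "| dist mm %.0f"%(1e3*np.linalg.norm(p-p0)))
PC=np.array([.4933,.3714,.0491]); PZ=Rn.from_euler("ZY",[19,-35],degrees=True).apply([0,0,1])
def plate(h,tilt=35): return pose(19,tilt,PC+PZ*(h-.010))
FC=np.array([.5284,.1560,0]); FY=4.9
def fix(x,y,z,yaw=FY): return pose(yaw,0,FC+Rn.from_euler("z",FY,degrees=True).apply([x,y,z]))
E
python3 - <<'E'
from h import *
print(plate(.039)[1],plate(.139)[1],PZ)
show(pose(16.4,0,[.2,-.5,.40]),pose(16.4,0,[.32,-.3,.40]),pose(16.4,0,[.37,0,.4]),pose(19,0,[.36,.25,.4]))
# check of fixture model: features reprojected vs observed
R=Rn.from_euler("z",FY,degrees=True)
for nm,l in(("stopscrew-ish",(15,62,40)),("fixjaw L",(50,45,40)),("fixjaw R",(50,-45,40)),("post top if face-43",(-51,0,70)),("c1",(65,74,32)),("c2",(65,-74,32)),("c3",(-65,-74,32)),("c4",(-65,74,32))):
    X=FC+R.apply(np.array(l)/1e3); print(nm,(proj("top",X)-[170,185])*4.2+1.6,(proj("side",X)-[225,190])*4.2+1.6)
E
```

```text
[0.47757251 0.36598459 0.07285541] [0.42333979 0.34731077 0.15477061] [-0.54232718 -0.18673822  0.81915204]
-0.0005 -0.0001 0.0002 0.1007 -0.0773 -0.3306 | dist mm 177
-0.0005 -0.0001 0.0002 0.4441 -0.3931 -0.3300 | dist mm 339
-0.0005 -0.0001 0.0002 0.7097 -0.9403 -0.3291 | dist mm 612
-0.0005 -0.0001 -0.0143 0.8320 -1.4256 -0.3283 | dist mm 841
stopscrew-ish [471.22942922 146.06826375] [304.99333102 151.61653269]
fixjaw L [498.7283802   79.48920113] [252.1438287  118.98056683]
fixjaw R [665.32715165  67.19675367] [330.08052944  32.60582726]
post top if face-43 [594.22306849 255.71178896] [488.57727641  57.52084274]
c1 [444.69790971  58.70001487] [196.12551229 158.18638916]
c2 [716.17571205  38.69694401] [326.78237358  16.07419587]
c3 [735.82960327 277.41165   ] [564.23658852  60.52033552]
c4 [459.17877983 298.07130773] [460.13901994 216.16673571]
```

jog_arm(deltas="0 0 0 0.05 -0.04 -0.16 1; 0 0 0 0.1 -0.077 -0.24 1; 0 0 0 0.1 -0.077 -0.33 1; 0 0 0 0.16 -0.13 -0.33 1; 0 0 0 0.22 -0.19 -0.33 1; 0 0 0 0.28 -0.25 -0.33 1; 0 0 0 0.34 -0.3 -0.33 1; 0 0 0 0.39 -0.35 -0.33 1; 0 0 0 0.444 -0.393 -0.33 1; 0 0 0 0.48 -0.46 -0.33 1; 0 0 0 0.515 -0.53 -0.33 1; 0 0 0 0.55 -0.6 -0.33 1; 0 0 0 0.58 -0.67 -0.33 1; 0 0 0 0.61 -0.74 -0.33 1; 0 0 0 0.65 -0.81 -0.33 1; 0 0 0 0.68 -0.88 -0.33 1; 0 0 0 0.71 -0.94 -0.33 1; 0 0 0 0.71 -0.94 -0.33 1; 0 0 0 0.71 -0.94 -0.33 1; 0 0 0 0.71 -0.94 -0.33 1")

```text
time_s: 1.77
tool_pos: [0.37, -0.0006, 0.4001]
ee_rot: [3.108, 0.45, -0.001]
contact_force: [-0.5, 0.5, 0.0]
width: 0.0857
grip_force: 0.0
```

```bash
python3 - <<'E'
from h import *
s=sense(); print(s["time_s"],s["q"],s["tool_pos"],s["contact_force"])
show(pose(19,0,[.36,.25,.35]),plate(.151),plate(.101))
E
```

```text
1.7667 [-1.89296074e-01 -9.81457507e-02  1.53341778e+00 -1.09442064e-03
  1.70682986e+00  1.09390661e+00] [ 0.3700045  -0.0006248   0.40011845] [-0.47360376  0.48100836  0.01512165]
0.0002 0.0003 -0.0141 0.1230 -0.4864 0.0998 | dist mm 256
0.0045 0.1947 -0.0136 0.2863 -0.6368 0.4703 | dist mm 421
0.0045 0.1947 -0.0136 0.3437 -0.6394 0.5522 | dist mm 456
```

jog_arm(deltas="0 0 -0.004 0.03 -0.08 0.02 1; 0 0 -0.008 0.06 -0.16 0.04 1; 0 0 -0.01 0.09 -0.24 0.06 1; 0 0 -0.014 0.1 -0.32 0.08 1; 0 0 -0.014 0.11 -0.4 0.1 1; 0 0 -0.014 0.123 -0.486 0.12 1; 0 0.035 -0.014 0.15 -0.52 0.17 1; 0.001 0.07 -0.014 0.18 -0.55 0.24 1; 0.002 0.105 -0.014 0.21 -0.58 0.3 1; 0.003 0.14 -0.014 0.24 -0.61 0.37 1; 0.004 0.175 -0.014 0.27 -0.63 0.43 1; 0.0045 0.195 -0.0136 0.286 -0.637 0.47 1; 0.0045 0.195 -0.0136 0.286 -0.637 0.47 1; 0.0045 0.195 -0.0136 0.286 -0.637 0.47 1; 0.0045 0.195 -0.0136 0.286 -0.637 0.47 1; 0.0045 0.195 -0.0136 0.286 -0.637 0.47 1")

```text
time_s: 3.1
tool_pos: [0.4193, 0.3451, 0.1668]
ee_rot: [-2.864, -0.474, -0.908]
contact_force: [0.3, 1.1, 0.5]
width: 0.0854
grip_force: 0.0
```

```bash
python3 - <<'E'
from h import *
a=capture("top");b=capture("side"); s=sense(); print(s["time_s"],s["q"],s["contact_force"])
show(plate(.151),plate(.071),plate(.051),plate(.041))
k=lambda i,x,y,w,h:cv2.resize(i[y:y+h,x:x+w],None,fx=4,fy=4,interpolation=cv2.INTER_CUBIC)
cv2.imwrite("pics/p1.png",np.hstack([k(a,170,170,100,140),k(b,225,170,100,140)]))
E
```

```text
3.2 [ 0.69971482  0.08008008  2.13960827 -0.57083407  0.39568559  2.41405879] [-0.00889191  1.16940902  0.5586015 ]
0.0001 -0.0017 -0.0011 -0.0084 -0.0004 0.0019 | dist mm 4
0.0001 -0.0017 -0.0011 -0.0092 -0.0004 0.1619 | dist mm 81
0.0001 -0.0017 -0.0011 -0.0094 -0.0004 0.2019 | dist mm 101
0.0001 -0.0017 -0.0011 -0.0096 -0.0004 0.2219 | dist mm 111
```

View pics/p1.png

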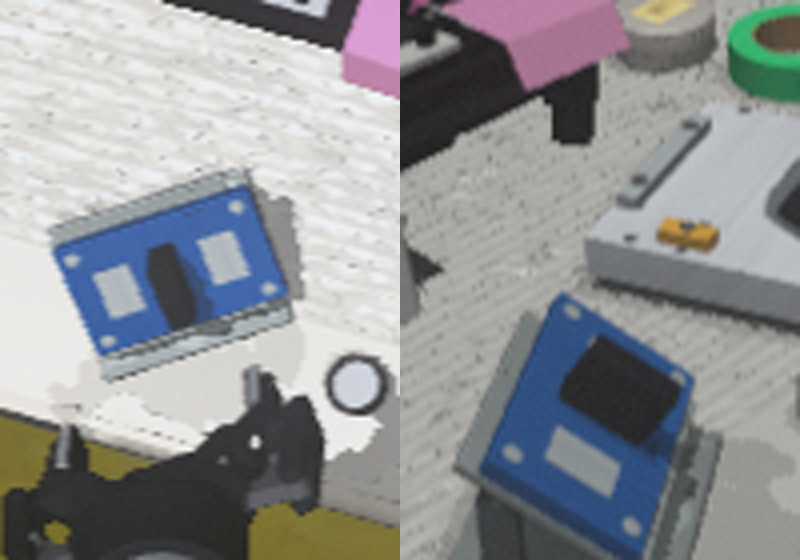

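jog_arm(deltas="0 -0.0017 -0.001 -0.009 0 0.04 1; 0 -0.0017 -0.001 -0.009 0 0.08 1; 0 -0.0017 -0.001 -0.009 0 0.12 1; 0 -0.0017 -0.001 -0.009 0 0.16 1; 0 -0.0017 -0.001 -0.009 0 0.16 1; 0 -0.0017 -0.001 -0.009 0 0.16 1; 0 -0.0017 -0.001 -0.009 0 0.16 1")

```text
time_s: 3.78
tool_pos: [0.4586, 0.3592, 0.1001]
ee_rot: [-2.867, -0.48, -0.897]
contact_force: [-0.0, 0.4, -0.4]
width: 0.0851
grip_force: 0.0
```

```bash
python3 - <<'E'
from h import *
s=sense(); print(s["time_s"],s["q"],s["contact_force"],s["tool_pos"])
show(plate(.071),plate(.051),plate(.041))
E
```

```text
3.7833 [ 0.65785907  0.23956987  2.1650102  -0.8755624   0.23924363  2.70324339] [-0.02538994  0.42563382 -0.36010934] [0.45861114 0.35918533 0.10007158]
-0.0003 0.0013 -0.0000 0.0018 -0.0005 0.0037 | dist mm 2
-0.0003 0.0013 -0.0000 0.0019 -0.0005 0.0437 | dist mm 22
-0.0003 0.0013 -0.0000 0.0020 -0.0005 0.0637 | dist mm 32
```

jog_arm(deltas="0 0 0 0 0 -0.06 1; 0 0 0 0 0 -0.12 1; 0 0 0 0 0 -0.18 1; 0 0 -0.035 0 0 -0.2 1; 0 0 -0.07 0 0 -0.2 1; 0 0 -0.105 0 0 -0.2 1; 0 0 -0.14 0 0 -0.2 1; 0 0 -0.18 0 0 -0.2 1; 0 0 -0.22 0 0 -0.2 1; 0 0 -0.26 0 0 -0.2 1; 0 0 -0.3 0 0 -0.2 1; 0 0 -0.34 0 0 -0.2 1; 0 0 -0.38 0 0 -0.2 1; 0 0 -0.42 0 0 -0.2 1; 0 0 -0.46 0 0 -0.2 1; 0 0 -0.5 0 0 -0.2 1; 0 0 -0.5 0 0 -0.2 1; 0 0 -0.5 0 0 -0.2 1")

```text
time_s: 5.28
tool_pos: [0.4038, 0.3406, 0.1822]
ee_rot: [1.573, 2.204, 0.692]
contact_force: [-0.3, -0.2, 0.7]
width: 0.0853
grip_force: 0.0
```

jog_arm(deltas="0 0 -0.04 0 0 0 1; 0 0 -0.08 0 0 0 1; 0 0 -0.12 0 0 0 1; 0 0 -0.16 0 0 0 1; 0 0 -0.2 0 0 0 1; 0 0 -0.24 0 0 0 1; 0 0 -0.28 0 0 0 1; 0 0 -0.32 0 0 0 1; 0 0 -0.36 0 0 0 1; 0 0 -0.4 0 0 0 1; 0 0 -0.44 0 0 0 1; 0 0 -0.48 0 0 0 1; 0 0 -0.5 0 0 0 1; 0 0 -0.5 0 0 0 1; 0 0 -0.5 0 0 0 1")

```text
time_s: 6.53
tool_pos: [0.404, 0.3406, 0.1814]
ee_rot: [-0.418, 2.507, 0.134]
contact_force: [0.0, 0.2, -0.1]
width: 0.0856
grip_force: 0.0
```

```bash
cat >> h.py <<'E'
_p=pose
def pose(yaw,tilt,p):  # half turn of the tool about its z
    R,p=_p(yaw,tilt,p); return R*Rn.from_euler("z",180,degrees=True),p
E
python3 - <<'E'
from h import *
s=sense(); print(s["time_s"],s["q"],s["contact_force"],s["tool_pos"])
show(plate(.151),plate(.071),plate(.051),plate(.041))
E
```

```text
6.5333 [ 0.7124653   0.03951535  2.13345672 -0.50754914  0.44717873 -0.78663303] [ 0.00582122  0.22945019 -0.14785708] [0.40397818 0.3405796  0.1813929 ]
0.0005 -0.0017 -0.0005 -0.0033 0.0001 0.0431 | dist mm 22
0.0005 -0.0017 -0.0005 -0.0041 -0.0002 0.2031 | dist mm 102
0.0005 -0.0017 -0.0005 -0.0043 -0.0002 0.2431 | dist mm 122
0.0005 -0.0017 -0.0005 -0.0044 -0.0003 0.2631 | dist mm 132
```

```bash
cat >> h.py <<'E'
T=29
def plate(h):  # grasp point at plate height h
    g=PC+PZ*(h-.010); R,_=pose(19,T,g); return R,g-.006*R.apply([0,0,1])
E
python3 - <<'E'
from h import *
show(plate(.135),plate(.085),plate(.060),plate(.045),plate(.035))
E
```

```text
0.0005 0.0316 -0.0004 -0.0046 0.0000 0.0632 | dist mm 32
0.0005 0.0316 -0.0004 -0.0052 -0.0001 0.1632 | dist mm 82
0.0005 0.0316 -0.0004 -0.0054 -0.0002 0.2132 | dist mm 107
0.0005 0.0316 -0.0004 -0.0056 -0.0002 0.2432 | dist mm 122
0.0005 0.0316 -0.0004 -0.0057 -0.0003 0.2632 | dist mm 132
```

jog_arm(deltas="0.0005 0.0316 0 -0.005 0 0.03 1; 0.0005 0.0316 0 -0.005 0 0.063 1; 0.0005 0.0316 0 -0.005 0 0.1 1; 0.0005 0.0316 0 -0.005 0 0.14 1; 0.0005 0.0316 0 -0.005 0 0.18 1; 0.0005 0.0316 0 -0.005 0 0.213 1; 0.0005 0.0316 0 -0.0055 0 0.213 1; 0.0005 0.0316 0 -0.0055 0 0.213 1")

```text
time_s: 7.2
tool_pos: [0.4633, 0.3609, 0.0942]
ee_rot: [-0.437, 2.606, 0.11]
contact_force: [-0.4, -0.2, 0.5]
width: 0.0852
grip_force: 0.0
```

```bash
python3 - <<'E'
from h import *
s=sense(); print(s["time_s"],s["q"],s["contact_force"],s["tool_pos"])
a=capture("top");b=capture("side")
show(plate(.060),plate(.045),plate(.035))
k=lambda i,x,y,w,h:cv2.resize(i[y:y+h,x:x+w],None,fx=4,fy=4,interpolation=cv2.INTER_CUBIC)
cv2.imwrite("pics/p2.png",np.hstack([k(a,170,170,100,140),k(b,225,190,100,140)]))
E
```

```text
7.2 [ 0.63199419  0.25696301  2.08201954 -0.43599034  0.34842298 -0.89401356] [-0.37721122 -0.24693242  0.52339688] [0.46334288 0.36085796 0.09420913]
-0.0001 0.0001 0.0005 0.0002 -0.0002 0.0006 | dist mm 0
-0.0001 0.0001 0.0005 -0.0029 -0.0002 0.0304 | dist mm 15
-0.0001 0.0001 0.0005 -0.0050 -0.0002 0.0503 | dist mm 25
```

View pics/p2.png

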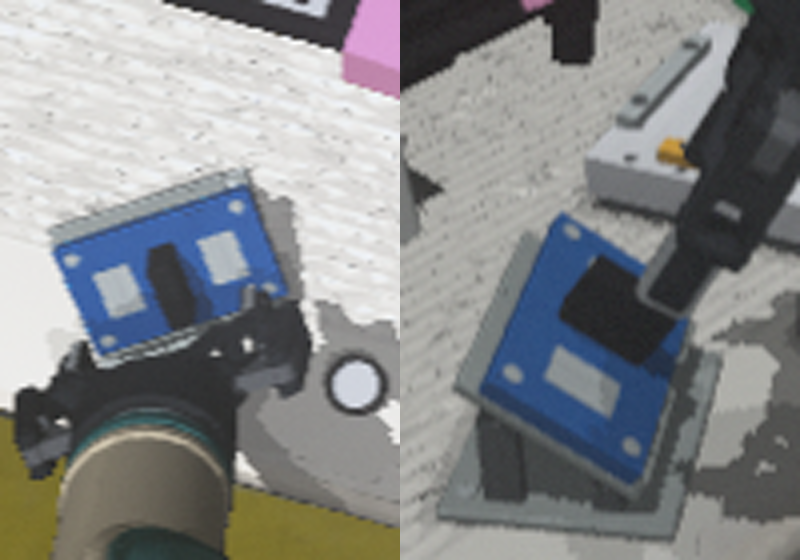

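jog_arm(deltas="0 0 0 -0.001 0 0.01 1; 0 0 0 -0.002 0 0.02 1; 0 0 0 -0.003 0 0.03 1; 0 0 0 -0.004 0 0.04 1; 0 0 0 -0.005 0 0.05 1; 0 0 0 -0.005 0 0.05 1; 0 0 0 -0.005 0 0.05 1")

```text
time_s: 7.88
tool_pos: [0.477, 0.3656, 0.0736]
ee_rot: [-0.439, 2.605, 0.11]
contact_force: [0.9, 0.9, -0.8]
width: 0.0851
grip_force: 0.0
```

jog_arm(deltas="0 0 0 0 0 0 0; 0 0 0 0 0 0 0; 0 0 0 0 0 0 0; 0 0 0 0 0 0 0; 0 0 0 0 0 0 0; 0 0 0 0 0 0 0; 0 0 0 0 0 0 0; 0 0 0 0 0 0 0; 0 0 0 0 0 0 0; 0 0 0 0 0 0 0; 0 0 0 0 0 0 0; 0 0 0 0 0 0 0")

```text
time_s: 8.88
tool_pos: [0.4769, 0.3659, 0.0745]
ee_rot: [-0.439, 2.603, 0.111]
contact_force: [-4.7, 0.1, 4.9]
width: 0.0115
grip_force: 59.0
```

```bash
python3 - <<'E'
from h import *
s=sense(); print(s["time_s"],s["q"],s["contact_force"],s["wrist_torque"],s["tool_pos"])
R,p=plate(.035); show((R,p+PZ*.03),(R,p+PZ*.06),(R,p+PZ*.06+[-.03,0,.08]))
E
```

```text
8.8833 [ 0.62263377  0.30412481  2.08165655 -0.4892766   0.3014149  -0.84696771] [-4.72339847  0.08397121  4.87854453] [0.04907302 0.42274561 0.04644878] [0.47687765 0.36587739 0.07451575]
-0.0001 -0.0000 0.0009 0.0058 -0.0003 -0.0601 | dist mm 30
-0.0001 -0.0000 0.0009 0.0121 -0.0003 -0.1198 | dist mm 60
-0.0001 -0.0000 0.0009 -0.0159 0.0191 -0.2873 | dist mm 144
```

jog_arm(deltas="0 0 0 0.001 0 -0.01 0; 0 0 0 0.003 0 -0.03 0; 0 0 0 0.006 0 -0.06 0; 0 0 0 0.009 0 -0.09 0; 0 0 0 0.012 0 -0.12 0; 0 0 0 0.002 0.006 -0.18 0; 0 0 0 -0.008 0.012 -0.24 0; 0 0 0 -0.016 0.019 -0.287 0; 0 0 0 -0.016 0.019 -0.287 0; 0 0 0 -0.016 0.019 -0.287 0; 0 0 0 -0.016 0.019 -0.287 0")

```text
time_s: 9.8
tool_pos: [0.4133, 0.3532, 0.2016]
ee_rot: [-0.44, 2.608, 0.108]
contact_force: [-0.1, 0.1, -5.0]
width: 0.0116
grip_force: 59.0
```

```bash
python3 - <<'E'
from h import *
s=sense(); print(s["time_s"],s["q"],s["contact_force"],s["wrist_torque"],s["tool_pos"],s["width"])
a=capture("top");b=capture("side")
k=lambda i,x,y,w,h:cv2.resize(i[y:y+h,x:x+w],None,fx=3,fy=3,interpolation=cv2.INTER_CUBIC)
cv2.imwrite("pics/p3.png",np.hstack([k(a,150,140,120,180),k(b,225,120,140,180)]))
E
```

```text
9.8 [ 0.69375188  0.05736655  1.99281872 -0.29307076  0.63901299 -1.01548005] [-0.12376007  0.1322365  -5.00213349] [-0.17937029  0.66355065  0.01110355] [0.41331065 0.35323537 0.20163265] 0.011639662488358822
```

View pics/p3.png

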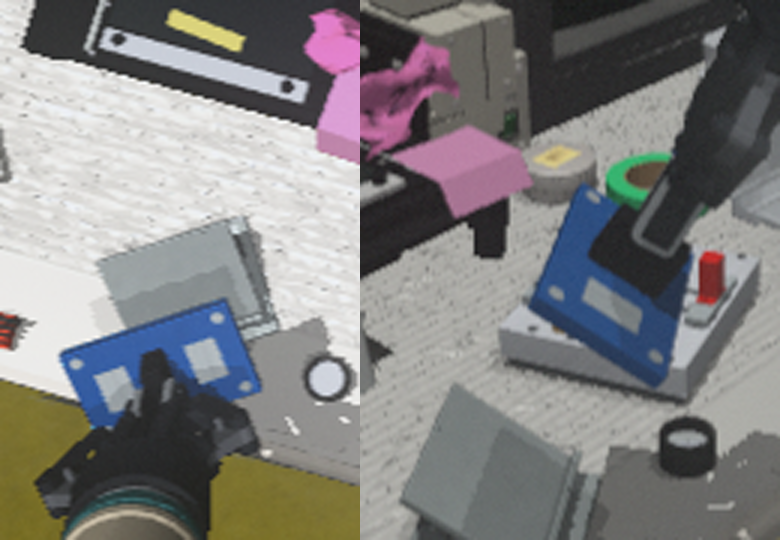

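```bash
cat >> h.py <<'E'
RF=Rn.from_euler("z",FY,degrees=True)
def bed(x,y,z,dt=0,dy=0):  # plate underside centre wanted at fixture (x,y,z)
    g=FC+RF.apply([x,y,z+.035]); R,_=pose(FY+dy,T-35+dt,g); return R,g-.006*R.apply([0,0,1])
E
python3 - <<'E'
from h import *
R,p=bed(.007,-.015,.122)
print(p); show((R,np.array([.42,.30,.215])),(R,np.array([.43,.16,.215])),(R,p),bed(.007,-.015,.072))
E
```

```text
[0.53728055 0.14170631 0.16296713]
0.0145 0.1918 0.0787 0.0066 -0.1049 -0.0353 | dist mm 55
0.0145 0.1918 0.0787 0.0709 -0.3760 -0.0693 | dist mm 194
0.0145 0.1918 0.0787 -0.0463 -0.4804 0.1140 | dist mm 248
0.0145 0.1918 0.0787 0.0017 -0.4800 0.2017 | dist mm 260
```

jog_arm(deltas="0.001 0.02 0.008 0.001 -0.015 -0.008 0; 0.003 0.04 0.016 0.003 -0.04 -0.015 0; 0.005 0.07 0.028 0.005 -0.07 -0.025 0; 0.007 0.1 0.04 0.0066 -0.105 -0.035 0; 0.01 0.13 0.053 0.02 -0.15 -0.042 0; 0.012 0.16 0.066 0.035 -0.21 -0.05 0; 0.0145 0.18 0.074 0.05 -0.27 -0.058 0; 0.0145 0.1918 0.0787 0.06 -0.32 -0.064 0; 0.0145 0.1918 0.0787 0.068 -0.36 -0.068 0; 0.0145 0.1918 0.0787 0.0709 -0.376 -0.0693 0; 0.0145 0.1918 0.0787 0.05 -0.395 -0.035 0; 0.0145 0.1918 0.0787 0.025 -0.417 0.002 0; 0.0145 0.1918 0.0787 0 -0.439 0.04 0; 0.0145 0.1918 0.0787 -0.025 -0.461 0.08 0; 0.0145 0.1918 0.0787 -0.04 -0.475 0.105 0; 0.0145 0.1918 0.0787 -0.0463 -0.4804 0.114 0; 0.0145 0.1918 0.0787 -0.0463 -0.4804 0.114 0; 0.0145 0.1918 0.0787 -0.0463 -0.4804 0.114 0; 0.0145 0.1918 0.0787 -0.0463 -0.4804 0.114 0")

```text
time_s: 11.48
tool_pos: [0.5375, 0.1436, 0.1658]
ee_rot: [0.132, -3.038, 0.001]
contact_force: [-0.1, -0.3, -3.8]
width: 0.0113
grip_force: 59.0
```

```bash
python3 - <<'E'
from h import *
s=sense(); print(s["time_s"],s["q"],s["contact_force"],s["wrist_torque"],s["tool_pos"],s["width"])
a=capture("top");b=capture("side");cv2.imwrite("pics/t4.png",a);cv2.imwrite("pics/s4.png",b)
show(bed(.007,-.015,.122),bed(.007,-.015,.072))
k=lambda i,x,y,w,h:cv2.resize(i[y:y+h,x:x+w],None,fx=4,fy=4,interpolation=cv2.INTER_CUBIC)
cv2.imwrite("pics/p4.png",np.hstack([k(a,260,160,100,120),k(b,265,150,100,120)]))
E
```

```text
11.4833 [ 0.13086093  0.34806121  1.58140281  0.00815555  1.3129431  -1.5292793 ] [-0.08170105 -0.28769081 -3.79160458] [ 0.05267916 -0.10071878 -0.00798518] [0.53746596 0.1436026  0.16580734] 0.011300498611040946
0.0010 0.0016 0.0005 0.0007 -0.0037 0.0066 | dist mm 4
0.0010 0.0016 0.0005 -0.0092 -0.0040 0.1061 | dist mm 53
```

View pics/p4.png

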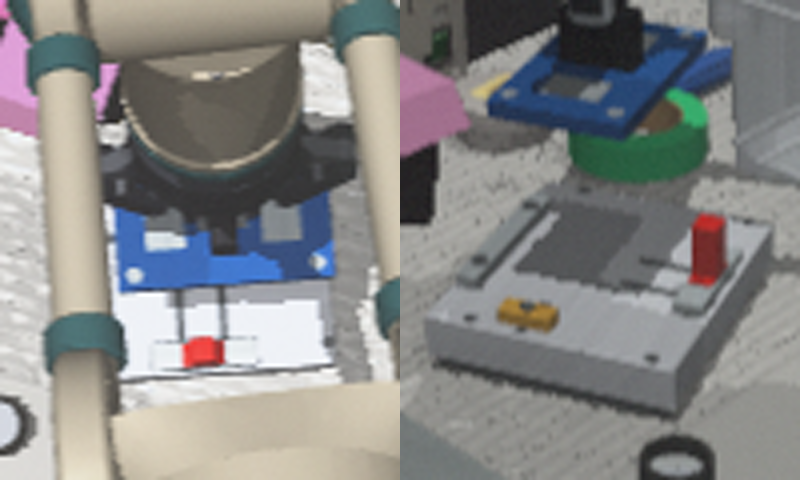

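```bash
python3 - <<'E'
from h import *
s=sense(); R=Rn.from_rotvec(s["ee_rot"]); g=s["tool_pos"]+.006*R.apply([0,0,1])
I=cv2.imread("pics/s4.png").astype(float)
P=[]
for c in((510,93),(614,112),(697,37)):
    c=(np.array(c)-[400,0]+.5)/4-.5+[265,150]
    for k in range(6):
        x,y=np.meshgrid(np.arange(int(c[0])-3,int(c[0])+5),np.arange(int(c[1])-3,int(c[1])+5))
        w=np.clip(I[y,x,2]-80,0,None)*(np.hypot((x-c[0]),1.5*(y-c[1]))<2.6); c=np.array([(w*x).sum(),(w*y).sum()])/w.sum()
    P.append(c)
print("obs",P,np.degrees(np.arctan2(*(P[1]-P[0])[::-1])))
for t in(-4,-2,0,2,4):
    Rp=Rn.from_euler("ZY",[FY,-t],degrees=True)
    q=[proj("side",g+Rp.apply(np.array([x,y,-.025]))) for x,y in((.0267,.0474),(-.0267,.0474),(-.0267,-.0474))]
    print(t,np.round(q,1).tolist(),np.degrees(np.arctan2(*(q[1]-q[0])[::-1])))
E
```

```text
obs [array([291.72142857, 172.78571429]), array([318.34969325, 177.57668712]), array([337.98988764, 155.72696629])] 10.199566047772656
-4 [[293.2, 174.3], [319.5, 177.1], [337.4, 157.4]] 5.939165284955709
-2 [[292.7, 173.8], [319.1, 177.5], [337.0, 157.8]] 7.876230766697068
0 [[292.3, 173.3], [318.6, 177.9], [336.6, 158.1]] 9.78779293411574
2 [[291.8, 172.8], [318.2, 178.2], [336.2, 158.5]] 11.674648155125032
4 [[291.4, 172.2], [317.7, 178.6], [335.7, 158.8]] 13.537668218161317
```

```bash
python3 - <<'E'
from h import *
show(bed(.007,-.015,.072),bed(.007,-.015,.04),bed(.007,-.015,.037),bed(.007,-.015,.034))
E
```

```text
0.0010 0.0016 0.0005 -0.0092 -0.0040 0.1061 | dist mm 53
0.0010 0.0016 0.0005 -0.0156 -0.0042 0.1698 | dist mm 85
0.0010 0.0016 0.0005 -0.0162 -0.0042 0.1758 | dist mm 88
0.0010 0.0016 0.0005 -0.0168 -0.0043 0.1817 | dist mm 91
```

jog_arm(deltas="0.001 0.001 0 -0.002 -0.002 0.025 0; 0.001 0.001 0 -0.004 -0.004 0.055 0; 0.001 0.001 0 -0.007 -0.004 0.085 0; 0.001 0.001 0 -0.0092 -0.004 0.106 0; 0.001 0.001 0 -0.011 -0.004 0.125 0; 0.001 0.001 0 -0.013 -0.004 0.145 0; 0.001 0.001 0 -0.0145 -0.004 0.158 0; 0.001 0.001 0 -0.0156 -0.004 0.164 0; 0.001 0.001 0 -0.0156 -0.004 0.168 0; 0.001 0.001 0 -0.0156 -0.004 0.17 0; 0.001 0.001 0 -0.0156 -0.004 0.17 0")

```text
time_s: 12.5
tool_pos: [0.5383, 0.1414, 0.0802]
ee_rot: [0.131, -3.036, 0.007]
contact_force: [0.6, -0.1, -3.3]
width: 0.0113
grip_force: 59.0
```

jog_arm(deltas="0 0 0 0 0 0.002 0; 0 0 0 0 0 0.004 0; 0 0 0 -0.001 0 0.006 0; 0 0 0 -0.001 0 0.006 0; 0 0 0 -0.001 0 0.006 0")

```text
time_s: 12.92
tool_pos: [0.5383, 0.1414, 0.0771]
ee_rot: [0.131, -3.036, 0.007]
contact_force: [0.0, 0.7, -2.6]
width: 0.0117
grip_force: 59.0
```

jog_arm(deltas="0 0 0 0 0 0.002 0; 0 0 0 0 0 0.004 0; 0 0 0 0 0 0.004 0; 0 0 0 0 0 0.004 0")

```text
time_s: 13.25
tool_pos: [0.5379, 0.1414, 0.0749]
ee_rot: [0.131, -3.035, 0.007]
contact_force: [0.3, 0.5, -3.7]
width: 0.0113
grip_force: 59.0
```

jog_arm(deltas="0 0 0 0 0 0.002 0; 0 0 0 0 0 0.004 0; 0 0 0 0 0 0.004 0; 0 0 0 0 0 0.004 0")

```text
time_s: 13.58
tool_pos: [0.5378, 0.1413, 0.0729]
ee_rot: [0.131, -3.035, 0.007]
contact_force: [0.6, 0.3, -2.6]
width: 0.0114
grip_force: 59.0
```

jog_arm(deltas="0 0 0 0 0 0.002 0; 0 0 0 0 0 0.002 0; 0 0 0 0 0 0.002 0")

```text
time_s: 13.83
tool_pos: [0.5377, 0.1413, 0.072]
ee_rot: [0.131, -3.035, 0.007]
contact_force: [-0.0, -0.1, -4.2]
width: 0.0116
grip_force: 59.1
```

jog_arm(deltas="0 0 0 0 0 0.001 0; 0 0 0 0 0 0.002 0; 0 0 0 0 0 0.002 0; 0 0 0 0 0 0.002 0")

```text
time_s: 14.17
tool_pos: [0.5378, 0.1413, 0.0717]
ee_rot: [0.131, -3.036, 0.007]
contact_force: [-1.6, -0.3, 3.9]
width: 0.0116
grip_force: 59.9
```

jog_arm(deltas="0 0 0 0 0.002 0 0; 0 0 0 0 0.004 0 0; 0 0 0 0 0.006 0 0; 0 0 0 0 0.008 0 0; 0 0 0 0 0.01 0 0; 0 0 0 0 0.012 0 0; 0 0 0 0 0.012 0 0")

```text
time_s: 14.75
tool_pos: [0.538, 0.1458, 0.0717]
ee_rot: [0.133, -3.037, 0.011]
contact_force: [0.7, -5.2, 4.5]
width: 0.0113
grip_force: 60.1
```

```bash
python3 - <<'E'
from h import *
s=sense(); print(s["contact_force"],s["wrist_torque"],RF.inv().apply(s["tool_pos"]-FC),(Rn.from_euler("ZY",[FY,6],degrees=True)*Rn.from_euler("xz",[180,180],degrees=True)).inv().__mul__(Rn.from_rotvec(s["ee_rot"])).as_rotvec(True))
E
```

```text
[ 0.7022553  -5.23263948  4.52417685] [-0.87530821  0.0172562   0.16035173] [ 0.00868731 -0.01096199  0.07172351] [ 0.1874481  -0.17371835 -0.10442158]
```

jog_arm(deltas="0 0 0 0 0.002 0 0; 0 0 0 0 0.004 0 0; 0 0 0 0 0.004 0 0; 0 0 0 0 0.004 0 0")

```text
time_s: 15.08
tool_pos: [0.538, 0.1478, 0.0717]
ee_rot: [0.133, -3.038, 0.011]
contact_force: [-0.0, -5.8, 6.1]
width: 0.0109
grip_force: 60.1
```

jog_arm(deltas="0 0 0 0 0.002 -0.0005 0; 0 0 0 0 0.004 -0.0005 0; 0 0 0 0 0.006 -0.0005 0; 0 0 0 0 0.006 -0.0005 0; 0 0 0 0 0.006 -0.0005 0")

```text
time_s: 15.5
tool_pos: [0.5376, 0.1516, 0.0717]
ee_rot: [0.132, -3.037, 0.009]
contact_force: [0.8, -4.7, 4.4]
width: 0.0113
grip_force: 60.1
```

jog_arm(deltas="0 0 0 0 0.002 0 0; 0 0 0 0 0.004 0 0; 0 0 0 0 0.004 0 0; 0 0 0 0 0.004 0 0")

```text
time_s: 15.83
tool_pos: [0.5374, 0.1536, 0.0718]
ee_rot: [0.132, -3.037, 0.009]
contact_force: [0.3, -5.0, 4.0]
width: 0.0114
grip_force: 60.1
```

Position is about y = -3 mm; keep on in 2 mm steps.

jog_arm(deltas="0 0 0 0 0.002 0 0; 0 0 0 0 0.004 0 0; 0 0 0 0 0.004 0 0; 0 0 0 0 0.004 0 0")

```text
time_s: 16.17
tool_pos: [0.5372, 0.1556, 0.0718]
ee_rot: [0.132, -3.037, 0.009]
contact_force: [-0.2, -4.9, 6.0]
width: 0.0114
grip_force: 60.1
```

jog_arm(deltas="0 0 0 0 0.002 0 0; 0 0 0 0 0.004 0 0; 0 0 0 0 0.004 0 0; 0 0 0 0 0.004 0 0")

```text
time_s: 16.5
tool_pos: [0.5369, 0.1576, 0.0717]
ee_rot: [0.132, -3.037, 0.009]
contact_force: [0.8, -3.9, 4.6]
width: 0.0112
grip_force: 60.1
```

jog_arm(deltas="0 0 0 0 0.002 0 0; 0 0 0 0 0.004 0 0; 0 0 0 0 0.004 0 0; 0 0 0 0 0.004 0 0")

```text
time_s: 16.83
tool_pos: [0.5369, 0.1581, 0.0717]
ee_rot: [0.133, -3.037, 0.013]
contact_force: [1.3, -8.5, 5.2]
width: 0.0116
grip_force: 60.1
```

jog_arm(deltas="0 0 0 0 0.002 0 0; 0 0 0 0 0.003 0 0; 0 0 0 0 0.003 0 0; 0 0 0 0 0.003 0 0")

```text
time_s: 17.17
tool_pos: [0.5368, 0.1582, 0.0717]
ee_rot: [0.134, -3.037, 0.017]
contact_force: [0.9, -12.1, 4.7]
width: 0.0109
grip_force: 60.2
```

jog_arm(deltas="0 0 0 0 0 0 0; 0 0 0 0 0 0 0; 0 0 0 0 -0.001 -0.0006 0; 0 0 0 0 -0.0016 -0.001 0; 0 0 0 0 -0.0016 -0.001 0.5; 0 0 0 0 -0.0016 -0.001 0.5; 0 0 0 0 -0.0016 -0.001 0.5; 0 0 0 0 -0.0016 -0.001 0.5; 0 0 0 0 -0.0016 -0.001 0.5; 0 0 0 0 -0.0016 -0.001 0.5")

```text
time_s: 18.0
tool_pos: [0.5359, 0.1614, 0.0716]
ee_rot: [0.132, -3.035, 0.006]
contact_force: [-0.2, -0.6, -0.2]
width: 0.0427
grip_force: 0.0
```

```bash
python3 - <<'E'
from h import *
R,p=bed(.007,.002,.032); s=sense();p=s["tool_pos"]
show((R,p+[0,0,.05]),(R,p+[-.02,0,.12]))
print(s["contact_force"],s["q"])
E
```

```text
0.0001 0.0004 0.0004 0.0103 0.0000 -0.0995 | dist mm 50
0.0001 0.0004 0.0004 0.0644 0.0036 -0.2346 | dist mm 122
[-0.15788875 -0.56143258 -0.17743239] [ 0.16285303  0.44064801  1.69441754  0.00924639  1.10975646 -1.49927404]
```

jog_arm(deltas="0 0 0 0.004 0 -0.04 0.5; 0 0 0 0.008 0 -0.08 0.5; 0 0 0 0.018 0 -0.12 0.5; 0 0 0 0.04 0.002 -0.18 0.5; 0 0 0 0.064 0.004 -0.235 0.5; 0 0.03 0 0.13 0.004 -0.26 0.3; 0 0.03 0 0.2 0.004 -0.28 0; 0 0.03 0 0.27 0.004 -0.3 0; 0 0.03 0 0.34 0.004 -0.3 0; 0 0.03 0 0.34 0.004 -0.3 0; 0 0.03 0 0.34 0.004 -0.3 0")

```text
time_s: 18.92
tool_pos: [0.3815, 0.1498, 0.2392]
ee_rot: [0.128, -2.943, 0.012]
contact_force: [0.1, -0.2, -0.0]
width: -0.0003
grip_force: 0.0
```

```bash
python3 - <<'E'
from h import *
s=sense(); print(s["time_s"],s["q"],s["tool_pos"])
a=capture("top");b=capture("side");cv2.imwrite("pics/t5.png",a);cv2.imwrite("pics/s5.png",b)
k=lambda i,x,y,w,h:cv2.resize(i[y:y+h,x:x+w],None,fx=4,fy=4,interpolation=cv2.INTER_CUBIC)
cv2.imwrite("pics/p5.png",np.hstack([k(a,260,180,100,100),k(b,265,180,100,100)]))
E
```

```text
18.9167 [ 0.18648646  0.1302397   1.70521097  0.01976577  1.50105381 -1.47484463] [0.38147    0.14983098 0.23921242]
```

View pics/p5.png

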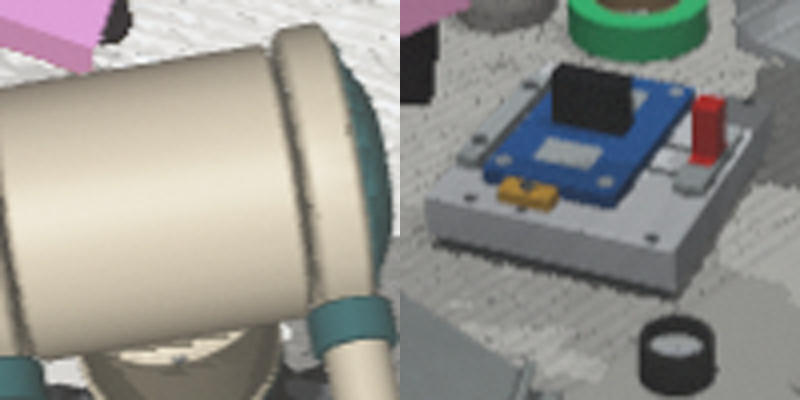

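```bash
python3 - <<'E'
from h import *
for c in((309.6,247.2),(309.6,247.7)): print(RF.inv().apply(plane("top",c,.07)-FC))
X,e=tri((309.6,247.4),((711-400)/4+265,180+97/4+1)); print(RF.inv().apply(X-FC),e)
def post(x,z): return pose(FY,0,FC+RF.apply([x,.0,z]))
show(post(-.105,.13),post(-.105,.073),post(-.085,.073))
E
```

```text
[-0.0544301   0.00350892  0.07      ]
[-0.05551118  0.00358549  0.07      ]
[-0.05531634  0.00339739  0.06845587] [np.float64(0.0005999003809490576), np.float64(0.0005999003809498495)]
0.0000 -0.0623 0.0004 -0.1203 -0.0128 0.1976 | dist mm 116
0.0000 -0.0623 0.0004 -0.1425 -0.0128 0.3095 | dist mm 170
0.0000 -0.0623 0.0004 -0.1817 -0.0128 0.3017 | dist mm 176
```

jog_arm(deltas="0 -0.03 0 -0.06 -0.004 0.08 0; 0 -0.062 0 -0.1 -0.006 0.14 0; 0 -0.062 0 -0.12 -0.007 0.197 0; 0 -0.062 0 -0.135 -0.007 0.26 0; 0 -0.062 0 -0.1425 -0.007 0.309 0; 0 -0.062 0 -0.1425 -0.007 0.309 0; 0 -0.062 0 -0.1425 -0.007 0.309 0; 0 -0.062 0 -0.1425 -0.007 0.309 0")

```text
time_s: 19.68
tool_pos: [0.4244, 0.1499, 0.0737]
ee_rot: [0.136, -3.138, -0.0]
contact_force: [-0.2, -0.4, 0.7]
width: -0.0
grip_force: 0.0
```

```bash
cat >> h.py <<'E'
def post(x,z=.073): return pose(FY,0,FC+RF.apply([x,.003,z]))
E
python3 - <<'E'
from h import *
s=sense(); print(s["time_s"],s["tool_pos"],s["contact_force"],RF.inv().apply(s["tool_pos"]-FC))
show(post(-.105),post(-.08),post(-.055))
E
```

```text
19.6833 [0.42435555 0.14991413 0.07373975] [-0.20865692 -0.43809031  0.68857712] [-0.10418404  0.00282353  0.07373975]
0.0001 -0.0004 0.0003 0.0016 0.0004 0.0015 | dist mm 1
0.0001 -0.0004 0.0003 -0.0484 0.0003 0.0014 | dist mm 24
0.0001 -0.0004 0.0003 -0.0984 0.0003 0.0014 | dist mm 49
```

jog_arm(deltas="0 0 0 -0.006 0 0.001 0; 0 0 0 -0.012 0 0.001 0; 0 0 0 -0.018 0 0.001 0; 0 0 0 -0.024 0 0.001 0; 0 0 0 -0.03 0 0.001 0; 0 0 0 -0.036 0 0.001 0; 0 0 0 -0.042 0 0.001 0; 0 0 0 -0.048 0 0.001 0; 0 0 0 -0.053 0 0.001 0; 0 0 0 -0.058 0 0.001 0; 0 0 0 -0.063 0 0.001 0; 0 0 0 -0.068 0 0.001 0; 0 0 0 -0.068 0 0.001 0; 0 0 0 -0.068 0 0.001 0")

```text
time_s: 20.85
tool_pos: [0.4565, 0.1526, 0.0724]
ee_rot: [0.136, -3.136, 0.0]
contact_force: [-0.2, -0.5, -0.9]
width: 0.0002
grip_force: 0.0
```

jog_arm(deltas="0 0 0 -0.004 0 0 0; 0 0 0 -0.008 0 0 0; 0 0 0 -0.012 0 0 0; 0 0 0 -0.016 0 0 0; 0 0 0 -0.02 0 0 0; 0 0 0 -0.02 0 0 0; 0 0 0 -0.02 0 0 0")

```text
time_s: 21.43
tool_pos: [0.4664, 0.1534, 0.0723]
ee_rot: [0.136, -3.136, 0.0]
contact_force: [-2.6, -1.2, 0.2]
width: -0.0
grip_force: 1.1
```

```bash
python3 - <<'E'
from h import *
s=sense(); print(s["time_s"],s["contact_force"],s["wrist_torque"],RF.inv().apply(s["tool_pos"]-FC))
b=capture("side");hsv=cv2.cvtColor(b,cv2.COLOR_BGR2HSV)
m=((hsv[...,0]<8)|(hsv[...,0]>172))&(hsv[...,1]>150); m[:190]=0;m[250:]=0;m[:,:265]=0;m[:,365:]=0
y,x=np.nonzero(m); print(len(x),x.mean(),x.max(),y.min(),y.max())
E
```

```text
21.4333 [-2.63894202 -1.2152487   0.17323113] [-0.08365822  0.39373485 -0.00852061] [-0.06200755  0.00268076  0.07226957]
79 336.26582278481015 339 205 219
```

jog_arm(deltas="0 0 0 -0.003 0 0 0; 0 0 0 -0.006 0 0 0; 0 0 0 -0.009 0 0 0; 0 0 0 -0.012 0 0 0; 0 0 0 -0.015 0 0 0; 0 0 0 -0.015 0 0 0; 0 0 0 -0.015 0 0 0")

```text
time_s: 22.07
tool_pos: [0.4744, 0.1541, 0.0724]
ee_rot: [0.136, -3.137, 0.0]
contact_force: [-1.9, 0.3, 0.2]
width: -0.0001
grip_force: 0.9
```

jog_arm(deltas="0 0 0 -0.003 0 0 0; 0 0 0 -0.006 0 0 0; 0 0 0 -0.009 0 0 0; 0 0 0 -0.012 0 0 0; 0 0 0 -0.012 0 0 0; 0 0 0 -0.012 0 0 0")

```text
time_s: 22.57
tool_pos: [0.478, 0.1544, 0.0723]
ee_rot: [0.136, -3.132, 0.001]
contact_force: [-6.6, -1.8, 3.3]
width: -0.0001
grip_force: 3.6
```

jog_arm(deltas="0 0 0 -0.002 0 0 0; 0 0 0 -0.004 0 0 0; 0 0 0 -0.006 0 0 0; 0 0 0 -0.006 0 0 0; 0 0 0 -0.006 0 0 0")

```text
time_s: 22.98
tool_pos: [0.4808, 0.1546, 0.0723]
ee_rot: [0.136, -3.132, 0.001]
contact_force: [-7.0, -1.9, 4.2]
width: -0.0001
grip_force: 3.8
```

```bash
python3 - <<'E'
from h import *
s=sense(); print(s["time_s"],s["contact_force"],RF.inv().apply(s["tool_pos"]-FC))
b=capture("side")[180:280,265:365]
cv2.imwrite("pics/p6.png",cv2.resize(b,None,fx=6,fy=6,interpolation=cv2.INTER_CUBIC))
E
```

```text
22.9833 [-6.99195802 -1.90399942  4.16026911] [-0.04752384  0.00269239  0.0722509 ]
```

jog_arm(deltas="0 0 0 -0.002 0 0 0; 0 0 0 -0.004 0 0 0; 0 0 0 -0.006 0 0 0; 0 0 0 -0.006 0 0 0; 0 0 0 -0.006 0 0 0")

```text
time_s: 23.45
tool_pos: [0.4838, 0.1549, 0.0723]
ee_rot: [0.136, -3.132, 0.001]
contact_force: [-6.2, -0.7, 3.6]
width: 0.0001
grip_force: 3.8
```

jog_arm(deltas="0 0 0 -0.002 0 0 0; 0 0 0 -0.004 0 0 0; 0 0 0 -0.004 0 0 0; 0 0 0 -0.004 0 0 0")

```text
time_s: 23.78
tool_pos: [0.4846, 0.1549, 0.0722]
ee_rot: [0.135, -3.129, 0.001]
contact_force: [-8.6, 0.2, 5.9]
width: 0.0001
grip_force: 5.2
```

jog_arm(deltas="0 0 0 -0.002 0 0 0; 0 0 0 -0.003 0 0 0; 0 0 0 -0.003 0 0 0; 0 0 0 -0.003 0 0 0")

```text
time_s: 24.12
tool_pos: [0.4847, 0.1549, 0.0721]
ee_rot: [0.135, -3.127, 0.001]
contact_force: [-10.6, -1.0, 9.1]
width: 0.0001
grip_force: 6.8
```

jog_arm(deltas="0 0 0 -0.002 0 0 0; 0 0 0 -0.003 0 0 0; 0 0 0 -0.003 0 0 0; 0 0 0 -0.003 0 0 0")

```text
time_s: 24.45
tool_pos: [0.4848, 0.1549, 0.0721]
ee_rot: [0.135, -3.124, 0.002]
contact_force: [-13.9, -1.6, 10.4]
width: 0.0001
grip_force: 8.5
```

jog_arm(deltas="0 0 0 -0.002 0 0 0; 0 0 0 -0.003 0 0 0; 0 0 0 -0.003 0 0 0; 0 0 0 -0.003 0 0 0; 0 0 0 -0.003 0 0 0")

```text
time_s: 24.87
tool_pos: [0.4849, 0.155, 0.072]
ee_rot: [0.135, -3.121, 0.002]
contact_force: [-15.9, -1.3, 12.6]
width: -0.0001
grip_force: 10.1
```

```bash
python3 - <<'E'
from h import *
s=sense(); print(s["time_s"],s["contact_force"],RF.inv().apply(s["tool_pos"]-FC))
b=capture("side")[180:280,265:365]
cv2.imwrite("pics/p6.png",cv2.resize(b,None,fx=6,fy=6,interpolation=cv2.INTER_CUBIC))
E
```

```text
24.8667 [-15.91843294  -1.30619504  12.55824473] [-0.04341083  0.00267334  0.07204175]
```

View pics/p6.png

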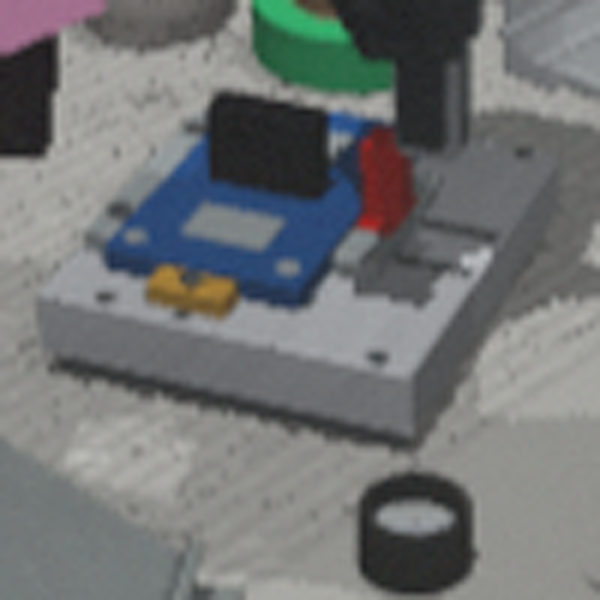

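jog_arm(deltas="0 0 0 0.004 0 0 0; 0 0 0 0.01 0 0 0; 0 0 0 0.03 0 0 0; 0 0 0 0.06 0 0 0; 0 0 0 0.08 0 -0.06 0; 0 0 0 0.08 0 -0.14 0; 0 0 0 0.08 0 -0.2 0; 0 0 0 0.08 0 -0.2 0; 0 0 0 0.08 0 -0.2 0; 0 0 0 0.08 0 -0.2 0; 0 0 0 0.08 0 -0.2 0")

```text
time_s: 25.83
tool_pos: [0.4522, 0.1521, 0.1713]
ee_rot: [0.135, -3.135, 0.0]
contact_force: [0.3, -0.1, -0.7]
width: -0.0001
grip_force: 0.0
```

```bash
python3 - <<'E'
from h import *
b=capture("side");o=cv2.imread("pics/p6.png"); n=cv2.resize(b[180:280,265:365],None,fx=6,fy=6,interpolation=cv2.INTER_CUBIC)
def q(i,lo,hi):
    m=cv2.inRange(cv2.cvtColor(i,cv2.COLOR_BGR2HSV),lo,hi); y,x=np.nonzero(m[100:330,80:420]); return x.mean(),y.mean(),len(x)
for i in(o,n): print(q(i,(100,120,60),(125,255,255)),q(i,(170,150,60),(180,255,255)),q(i,(15,110,60),(32,255,255)))
E
```

```text
(np.float64(163.50143551883752), np.float64(125.02009726372532), 17067) (np.float64(293.01574803149606), np.float64(68.45669291338582), 127) (np.float64(111.47001176009408), np.float64(191.69188553508428), 2551)
(np.float64(167.39874964478545), np.float64(122.6225063938619), 17595) (np.float64(300.9759036144578), np.float64(46.7710843373494), 249) (np.float64(111.50571541190382), np.float64(191.66141111549075), 2537)
```

```bash
python3 - <<'E'
from h import *
b=capture("side");o=cv2.imread("pics/p6.png"); n=cv2.resize(b[180:280,265:365],None,fx=6,fy=6,interpolation=cv2.INTER_CUBIC)
for x,y in((135,235),(288,267),(350,245)):
    t=o[y-25:y+25,x-25:x+25]; r=cv2.matchTemplate(n[y-40:y+40,x-40:x+40],t,cv2.TM_CCOEFF_NORMED); print(cv2.minMaxLoc(r)[1],np.array(cv2.minMaxLoc(r)[3])-15)
E
```

```text
0.9962350726127625 [0 0]
0.9950217604637146 [0 0]
0.883358359336853 [0 1]
```

Nothing moved when the arm withdrew, so I am handing in.

```bash
python3 -c "from cell import *; print(finish_job())"
```

```text
the job is handed in; nothing more can be done
None
```

The job is handed in with no verdict returned: the plate was felt against the end stop and clamped at about 13 N, the arm is clear, and nothing shifted on withdrawal. One risk is that joint 6 read 2.703 rad against its 2.70 limit for a moment during the first approach.

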